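# Limit-gauge the sample cartridges

### The job

Sort the two blue-capped steel cartridges standing on the bench with the go/no-go gauge. The one that passes the gauge's green go bore and stops on the red no-go step must be left standing upright in the gauge, fully down on that step; the thin one, which would drop through the no-go bore too, is a reject and goes into the red tray beside the thick reject already there.

Things in the scene. Friction and masses are not known exactly. Their poses are not given: they have to be found in the camera images.
- cartridge_a_mid (a point): Cartridge within limits: plain closed steel cylinder, 34 mm diameter, 100 mm tall, blue band round its top 14 mm (no wider than the body), white dot on top; about 0.25 kg; foot edge chamfered 1.5 mm. Stands upright, loose on the bench. The point is its centre, half-way up; z is its long axis, upwards.
- cartridge_b_mid (a point): The undersize cartridge: looks the same but 23 mm in diameter, 100 mm tall, about 0.15 kg, standing upright, loose on the bench. The point is its centre, half-way up (50 mm above its foot); z is its long axis, upwards.
- gauge_mouth (a point): Mouth centre (rim height, 55 mm above the bench; z up) of the upright limit gauge, fixed, on a 90 mm square base. Going down: green funnel, 62 mm wide inside (68 outside) narrowing over 12 mm to the green go bore, 38 wide, 18 deep; flat red no-go step 30 mm below the mouth; red no-go bore 26 wide, 20 deep, closed below. A 34 mm cartridge right down on the step has its centre 20 mm above this point.
- tray_in (a point): Centre of the inner floor of the red reject tray, fixed on the bench: 150 (its x) by 190 mm (its y), 20 mm high, walls 4 mm, floor 4 mm; z up. A thick reject cartridge (42 mm diameter, 100 mm tall, blue cap) already stands in it, 55 mm from the point towards the tray's -y, the end away from the gauge; the +y half is free.
Mind the look-alikes: they are no part of the job. What is shaped like the part that bears cartridge_b_mid but purple is not meant. What is shaped like the part that bears cartridge_a_mid but turquoise is not meant.

How it is judged:
At the end, for the whole second after the job is handed in: The 34 mm cartridge stands upright (within 10 degrees) in the gauge, its axis within 10 mm of the gauge's axis and down on the no-go step (centre 12 to 28 mm above the mouth); the centre of the 23 mm cartridge lies within the tray's outline, less than 60 mm above its inner floor (standing or lying) (horizontal distance between cartridge_a_mid and gauge_mouth below 0.01 m and z of cartridge_a_mid in the frame of gauge_mouth between 0.012 and 0.028 m and angle between cartridge_a_mid's own z axis and vertical below 0.18 rad and x of cartridge_b_mid in the frame of tray_in between -0.075 and 0.075 m and y of cartridge_b_mid in the frame of tray_in between -0.095 and 0.095 m and z of cartridge_b_mid in the frame of tray_in below 0.06 m); the robot touches nothing.
It also fails if it takes over 56 s, if anything falls off the work surface, if the arm or the gripper's body presses on something with over 40 N, if the wrist force passes 120 N, or if a joint passes its speed limit or range.

### The arm

A 6-joint arm with a two-finger parallel gripper is mounted at the origin on the work surface. World frame = base frame: x ahead of the robot, y to its left, z up, the work surface at z = 0. Lengths are in m, angles in rad, forces in N, time in s.
With the tool pointing down it reaches from about 0.275 to 0.75 m from the base axis. Payload 10.2 kg.
Tool frame: the origin (TCP) lies midway between the tips of the shut fingers; the grasp point (between the pads) lies 19 mm behind it (env.hold_point_z is the distance from the TCP to the grasp point, in m); z points along the fingers, y is the line along which they close (so a half turn about z gives the same grasp; the last joint's range is limited). The gripper opens to 85 mm and grips with 20 to 120 N. Pads are 22 mm wide; open, the fingers measure 114 mm over their backs; the gripper's body (76 mm by 85 mm) begins 54 mm behind the grasp point. The pads swing forward as they close: fully open they stand 13 mm farther back than shut.
Start: joints at [-1.401, 0.313, 1.498, -0, 1.331, -0.223], TCP at [0.201, -0.485, 0.231] pointing down, gripper open.
Joint ranges: [-2.94, 2.94], [-0.97, 2.17], [0.19, 2.56], [-1.23, 4.37], [0.02, 3.11], [-2.88, 2.88]. Speed limits (rad/s): [2.39, 2.39, 3.01, 3.14, 3.14, 3.14].

### API

Orientations are given as a unit quaternion [x, y, z, w].
In Python, from bench import env, kinematics, monitor, eyes, job gives the robot as it stands. The module is installed in compiled form; this text tells all that it offers. Calls block until the motion is done:
- env.reach(position, orientation): joint-space move of the TCP to a pose.
- env.movel(position, velocity=0.15, frame=None, guard=None): straight line of the TCP; frame=None keeps the orientation; velocity is the mean speed in m/s. With guard (N) it stops when the force on the tool has changed by that much, and returns True; else False.
- env.set_joints(angles): joint-space move.
- env.release() and env.close_gripper(effort=None): open the fingers fully, or close them until they stop; effort is the grip in N (None keeps the last).
- env.hold(seconds).
- kinematics.ik(position, orientation): joint angles nearest the present ones, or None.
- monitor.sense(): the state.
- eyes.grab_frame(name): name is "side" or "top"; returns a dict with "frame" (400x640x3 uint8, red, green, blue), "mtx" (3x3 intrinsics, pixels), "k1" (the pictures are not rectified: a ray, as slopes to the right and down, at radius r is drawn at 1 + k1 r^2 times it, then the intrinsics apply), "view" (4x4, takes a point from world to camera coordinates). Camera axes: x right, y down, z forward; pixel columns grow to the right and rows downward; lengths in m; the calibration is good to about 2 mm. A picture is of the moment at which its call begins. There is no depth.
A pose or a line that the arm cannot do raises env.MotionError and nothing moves.
- job.hand_in(): hands the job in; it is judged then, once.
The state is a dict: "clock": time; "joints": joint angles; "qvel": joint speeds; "joint_efforts": joint torques, N m; "position": TCP position; "ee_rot": TCP orientation; "contact_force": force on the tool from outside, world axes, zero at the start; "ft_torque": the same for the moment, N m; "finger_gap": opening from 0.0 (shut) to 1.0 (fully open); "gripper_force": force on a finger pad.
Only numpy, scipy, OpenCV 4.12 (cv2) and the standard library are available. Lean on these libraries where they do the work, as an engineer would, in place of code of your own. Each camera call takes 0.05 s, during which the arm holds its last target. There are 200 camera calls.

## Working session

There is one attempt and no reset: what is moved stays moved. The work goes in short steps, each a Python script; the robot and the scene stay as the last script left them, time stands still between calls to the robot, and variables do not carry over. Pictures are saved under pics/ and viewed, at most 10 in all, crops included, and the job is handed in when it is done.

```bash
mkdir -p pics
python3 - <<'E'
from bench import env,monitor,eyes
import cv2,numpy as np
for n in("side","top"):
    f=eyes.grab_frame(n);cv2.imwrite(f"pics/{n}0.png",f["frame"][:,:,::-1])
    V=np.array(f["view"]);print(n,np.round(f["mtx"],1).tolist(),f["k1"],np.round(-V[:3,:3].T@V[:3,3],3),np.round(V[:3,:3],2).tolist())
s=monitor.sense();print(s["clock"],s["position"],s["ee_rot"],s["finger_gap"])
E
```

```text
side [[421.4, 0.0, 319.6], [0.0, 421.4, 200.2], [0.0, 0.0, 1.0]] -0.07669067424577795 [0.421 0.594 0.7  ] [[-1.0, -0.08, -0.0], [-0.06, 0.71, -0.7], [0.06, -0.69, -0.72]]
top [[450.7, 0.0, 318.9], [0.0, 450.7, 199.8], [0.0, 0.0, 1.0]] 0.0427341713515993 [ 0.347 -0.005  1.13 ] [[-0.01, -1.0, -0.01], [-0.99, 0.02, -0.11], [0.11, 0.01, -0.99]]
0.1 [ 0.20088277 -0.48479582  0.23079288] [ 9.80776965e-01  1.95131261e-01  9.45073556e-06 -5.79559464e-04] 1.0022446484271024
```

View pics/top0.png

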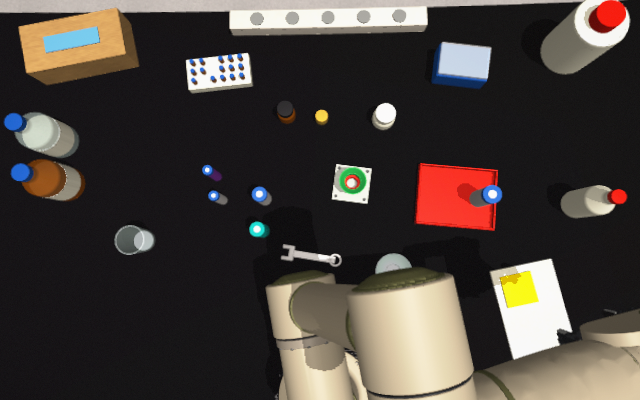

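View pics/side0.png

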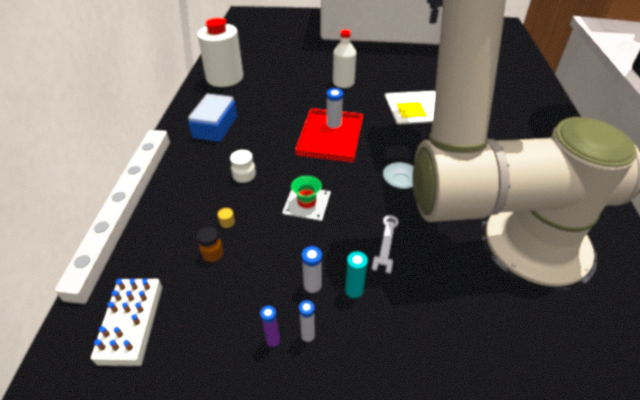

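The top view shows the thick reject at (492,194), cartridge A at (260,194) and B at (214,196). The purple look-alike is at (207,170) and the turquoise one at (257,229). The gauge is at (351,181) and the tray around (457,197). The side view has A at (312,255), B at (307,307), the gauge mouth at (306,185) and the tray at (331,134).

```bash
cat > h.py <<'E'
from bench import env,kinematics,monitor,eyes,job
import cv2,numpy as np
from scipy.spatial.transform import Rotation as R
def ray(f,uv):
    M=np.array(f["mtx"]);V=np.array(f["view"])
    n=cv2.undistortPoints(np.array([[uv]],float),M,np.array([f["k1"],0,0,0.]))[0,0]
    return -V[:3,:3].T@V[:3,3], V[:3,:3].T@np.r_[n,1]
def onz(f,uv,z):
    o,d=ray(f,uv);return o+d*(z-o[2])/d[2]
def hsv(f): return cv2.cvtColor(f["frame"],cv2.COLOR_RGB2HSV)
def dot(f,uv,r=10):
    """white dot on a cap near uv: centroid of pale pixels inside the cap's hull"""
    H=hsv(f);B=((H[...,0]>95)&(H[...,0]<125)&(H[...,1]>130)&(H[...,2]>70)).astype(np.uint8)
    W=np.zeros_like(B);u,v=uv;W[v-r:v+r+1,u-r:u+r+1]=1
    p=cv2.findNonZero(B*W);hull=np.zeros_like(B);cv2.fillConvexPoly(hull,cv2.convexHull(p),1)
    w=np.clip(255-H[...,1].astype(float)-60,0,None)*(H[...,2]>140)*hull
    yy,xx=np.mgrid[:400,:640];return np.array([(w*xx).sum(),(w*yy).sum()])/w.sum(),len(p)
def blob(f,m,uv,r):
    W=np.zeros(m.shape,np.uint8);u,v=uv;W[v-r:v+r+1,u-r:u+r+1]=1
    c=max(cv2.findContours(m.astype(np.uint8)*W,0,2)[0],key=cv2.contourArea);return c
def green(H): return (H[...,0]>45)&(H[...,0]<80)&(H[...,1]>120)&(H[...,2]>60)
def red(H): return ((H[...,0]<8)|(H[...,0]>172))&(H[...,1]>150)&(H[...,2]>70)
E
python3 - <<'E'
from h import *
T=eyes.grab_frame("top");S=eyes.grab_frame("side")
for n,a,b in(("A",(260,194),(312,255)),("B",(214,196),(307,307)),("purple",(207,170),(268,313)),("thick",(492,194),(334,94))):
    for f,uv in((T,a),(S,b)):
        p,k=dot(f,uv);print(n,p.round(1),k,onz(f,p,.1).round(4))
for f,uv in((T,(351,181)),(S,(306,188))):
    c=blob(f,green(hsv(f)),uv,25);e=cv2.fitEllipse(cv2.convexHull(c));print("gauge",e,onz(f,e[0],.055).round(4))
c=blob(T,red(hsv(T)),(457,196),55);r=cv2.minAreaRect(c);b=cv2.boxPoints(r)
print("tray",[onz(T,q,.02).round(3).tolist() for q in b],onz(T,r[0],.02).round(3))
H=hsv(T);t=(H[...,0]>80)&(H[...,0]<95)&(H[...,1]>100)
c=blob(T,t,(257,229),14);print("turq",onz(T,c.reshape(-1,2).mean(0),.1).round(3))
E
```

```text
A [258.9 193.7] 154 [0.4762 0.1464 0.1   ]
A [311.5 253.8] 281 [0.4746 0.1454 0.1   ]
B [213.  195.2] 78 [0.4745 0.2522 0.1   ]
B [306.2 306.5] 184 [0.4729 0.2509 0.1   ]
purple [206.8 169.5] 83 [0.5346 0.2671 0.1   ]
purple [267.5 312. ] 208 [0.5331 0.2659 0.1   ]
thick [492.2 193.7] 237 [ 0.4672 -0.3861  0.1   ]
thick [334.4  92.1] 158 [ 0.4652 -0.3916  0.1   ]
gauge ((352.29876708984375, 180.30418395996094), (25.9331111907959, 26.49671173095703), 90.02483367919922) [ 0.5105 -0.0722  0.055 ]
gauge ((306.0021667480469, 187.13623046875), (26.831350326538086, 32.438194274902344), 89.74930572509766) [ 0.5081 -0.0689  0.055 ]
tray [[0.406, -0.22, 0.02], [0.558, -0.239, 0.02], [0.537, -0.437, 0.02], [0.386, -0.416, 0.02]] [ 0.471 -0.329  0.02 ]
turq [0.396 0.15  0.1  ]
```

```bash
cat >> h.py <<'E'
Q=[1.,0,0,0]
def st(tag):
    s=monitor.sense();print(tag,round(s["clock"],2),np.round(s["position"],4),"F",np.round(s["contact_force"],1),"gap",round(s["finger_gap"],3),"g",s["gripper_force"])
def pick(x,y,lift,effort=40):
    env.reach([x,y,.17],Q);env.movel([x,y,.053],velocity=.12,guard=15);st("down")
    env.close_gripper(effort);st("closed")
    env.movel([x,y,lift],velocity=.12);st("lifted")
E
python3 - <<'E'
from h import *
pick(.4755,.146,.17)
x,y=.5095,-.071
env.movel([x,y,.17],velocity=.2);st("over")
env.hold(.3)
for n in("top","side"):
    f=eyes.grab_frame(n);cv2.imwrite(f"pics/{n}1.png",f["frame"][:,:,::-1])
a=cv2.imread("pics/side1.png")[100:300,200:420]
cv2.imwrite("pics/c1.png",cv2.resize(a,None,fx=3,fy=3)[:600])
E
```

```text
down 3.77 [0.4759 0.146  0.0536] F [ 0.3 -0.3 -0.7] gap 0.996 g 0.0
closed 4.31 [0.4757 0.1461 0.0533] F [-1.8  1.9  5.2] gap 0.388 g 39.882649183273315
lifted 5.43 [0.4751 0.146  0.1692] F [ 0.2 -0.4 -2.9] gap 0.386 g 39.93464112281799
over 6.68 [ 0.5093 -0.0702  0.17  ] F [-0.9  1.7 -2.3] gap 0.387 g 39.94153618812561
```

View pics/c1.png

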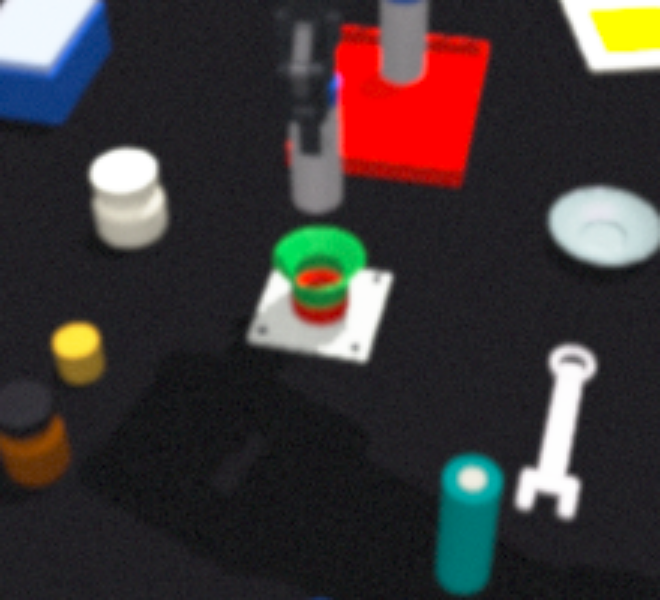

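A is held upright over the gauge. Its axis is at about crop x=316, and the rim centre is near (320,260), which is full-image (306.7,186.7).

Run:
```python
from h import *
f=eyes.grab_frame("side")
print("foot",onz(f,(305.3,165.),.117).round(4),"gauge",onz(f,(306.7,186.7),.055).round(4))
x,y=.5095,-.071
env.movel([x,y,.112],velocity=.12)
print(env.movel([x,y,.079],velocity=.04,guard=8));st("in")
f=eyes.grab_frame("side");cv2.imwrite("pics/s2.png",cv2.resize(f["frame"][100:250,230:390,::-1],None,fx=4,fy=4))
```

```text
foot [ 0.5083 -0.0717  0.117 ] gauge [ 0.5067 -0.0704  0.055 ]
False
in 8.74 [ 0.5095 -0.0711  0.079 ] F [ 0.4 -1.9 -4.2] gap 0.387 g 39.997451305389404
```

View pics/s2.png

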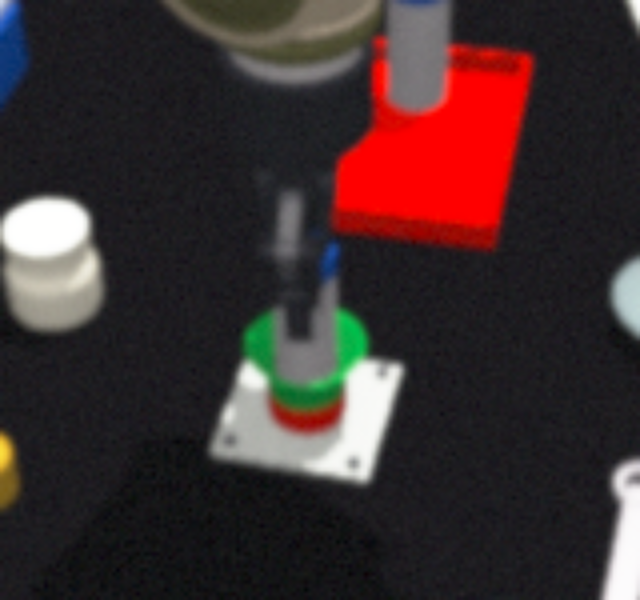

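A is inside the bore and upright, with no contact forces. Next: touch down, release, then B.

Run:
```python
from h import *
x,y=.5095,-.071
print(env.movel([x,y,.074],velocity=.03,guard=6));st("step")
env.release();st("rel");env.movel([x,y,.2],velocity=.15)
pick(.4737,.2515,.25)
f=eyes.grab_frame("top")
p,k=dot(f,(352,180),22);print("A dot",p,onz(f,p,.125))
f=eyes.grab_frame("side");a=f["frame"][...,::-1];cv2.imwrite("pics/s3.png",a)
```

```text
True
step 9.0 [ 0.5108 -0.0713  0.0779] F [-2.3  0.7  8. ] gap 0.389 g 40.95869600772858
rel 9.56 [ 0.5103 -0.0716  0.0767] F [-0.2  0.3 -0.3] gap 1.001 g 0.0
down 12.89 [0.4742 0.2516 0.0537] F [-0.5  0.1 -0.1] gap 1.002 g 0.0
closed 13.49 [0.4738 0.2516 0.0532] F [-1.5  1.2  2.2] gap 0.259 g 39.16376352310181
lifted 15.28 [0.4735 0.2515 0.2494] F [ 0.3  0.6 -1.5] gap 0.257 g 39.1204172372818
A dot [353.56893382 175.69301471] [ 0.51034438 -0.07086114  0.125     ]
```

View pics/s3.png

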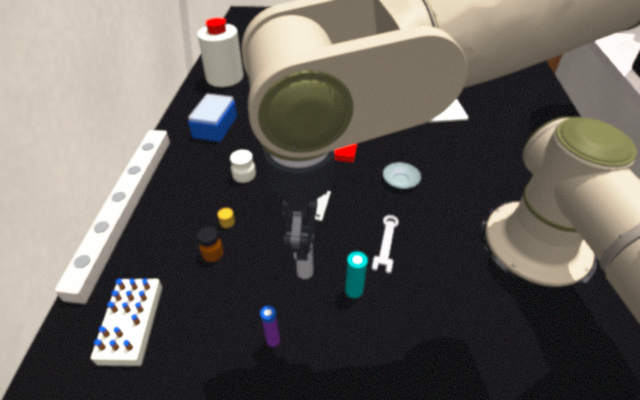

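B is held and upright at about (304,262). A's dot sits on the gauge axis at the step height. Now I'll place B in the tray.

Run:
```python
from h import *
x,y=.4765,-.283
env.movel([x,y,.25],velocity=.25);st("over")
env.movel([x,y,.075],velocity=.15)
print(env.movel([x,y,.054],velocity=.03,guard=6));st("floor")
env.release();env.movel([x,y,.2],velocity=.15)
env.reach([.30,-.42,.3],Q);env.hold(.3);st("away")
T=eyes.grab_frame("top");S=eyes.grab_frame("side")
for f,a in((T,(353,176)),(S,(306,150))):
    p,k=dot(f,a,20);print("A",p.round(1),onz(f,p,.125).round(4))
cv2.imwrite("pics/e.png",np.vstack([T["frame"][110:260,300:540],S["frame"][60:210,220:460]])[:,:,::-1].repeat(2,0).repeat(2,1)[:600])
```

```text
over 17.68 [ 0.4766 -0.2823  0.2501] F [ 0.3 -0.4 -0.9] gap 0.256 g 39.14136350154877
True
floor 19.57 [ 0.4765 -0.283   0.0572] F [-0.3  0.9  4.9] gap 0.253 g 39.75669264793396
away 22.58 [ 0.3006 -0.4196  0.2997] F [ 0.1  0.2 -1. ] gap 1.0 g 0.0
A [353.5 175.8] [ 0.5101 -0.0708  0.125 ]
A [305.  161.9] [ 0.5087 -0.0722  0.125 ]
```

View pics/e.png

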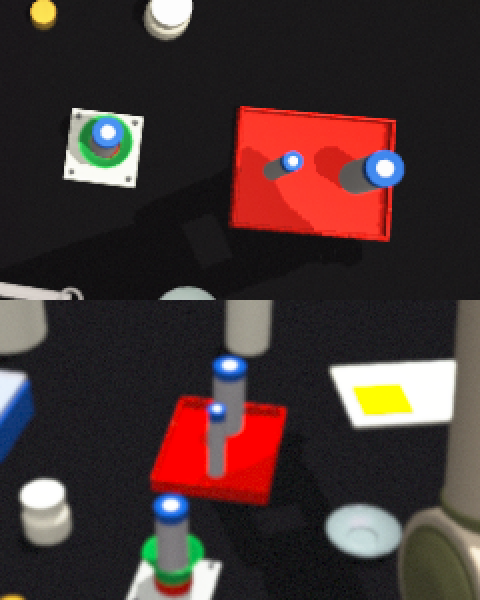

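A stands upright in the gauge, with its dot at crop (107,132). B stands in the tray, dot at (293,161), beside the thick reject at (385,168). The robot is clear.

```bash
python3 -c "
from bench import job;print(job.hand_in())"
```

```text
the job is handed in; nothing more can be done
None
```

The job is handed in: the 34 mm cartridge stands upright on the gauge's no-go step, the 23 mm reject stands in the red tray beside the thick one, and the arm is clear at about 23 s on the clock; no verdict was returned.

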